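Tilt the small beaker to roll its milling ball, and set it back

ROBOT

A 6-joint arm with a two-finger parallel gripper is mounted at the origin on a cart in front of the work surface, level with it; the furniture and walls round the work are solid. World frame = base frame: x ahead of the robot, y to its left, z up, the work surface at z = 0. Lengths are in m, angles in rad, forces in N, time in s.
With the tool pointing down it reaches from about 0.35 to 0.975 m from the base axis. Payload 7.1 kg.
Tool frame: the origin (TCP) lies at the centre of the arm's flange, where the gripper is bolted on; the fingertips stand ahead of it and the grasp point (between the pads) lies 163 mm ahead of it (tcp_to_tips is the z of the fingertips in the tool frame, in m); z points along the fingers, x is the direction in which the jaws open and shut, and the axes are right-handed (so a half turn about z gives the same grasp; the last joint's range is limited). The gripper opens to 88 mm and grips with 3 to 60 N. Pads are 20 mm wide; open, the fingers measure 115 mm over their backs; the gripper's body (75 mm by 178 mm) begins 61 mm behind the grasp point.
Start: joints at [1.186, 0.423, 1.63, -0, 1.089, -0.019], TCP at [0.224, 0.584, 0.405] pointing down, gripper open.
Joint ranges: [-3, 3], [-0.9, 2.11], [0.09, 2.58], [-1.31, 4.45], [0.11, 2.69], [-2.54, 2.54]. Speed limits (rad/s): [2.39, 2.39, 3.01, 3.14, 3.14, 3.14].

INTERFACE

Orientations are given as a unit quaternion [w, x, y, z].
In Python, from workcell import observe, camera, get_calibration, hand_in, tcp_to_tips gives the robot as it stands. The module is installed in compiled form; this text tells all that it offers.
- The arm moves only by the tool carry_out, never from a script. Its argument "plan" is a list that holds one entry, the list of rows, each a list of 5 numbers: the opening, from 0 (shut) to 1 (fully open), then the shift along the tool's x, y, z in mm, then the turn about the tool's z in degrees. A call has 1 to 8 rows; each row shifts and turns the commanded pose from where the row before left it, along the tool's axes as they then stand; what a row does not reach is not made up. A row lasts 1/12 s, in which the tool goes at most 41.7 mm and 7.16 degrees, less where a joint would pass 70% of its speed; a pose out of reach is approached as far as the arm can. A call is refused whole if a number of a shift passes 41.7 or a number of a turn 7.16, either way. A call with a gripper value outside its range is refused whole. The fingers move at their own pace and stop on an object; "squeeze" is the grip in N (left out, the last holds). Time passes only in rows, so rows that do not move let the fingers close. It gives the time, the measured TCP pose, the force and the opening at its end, in the units of the state.
- observe(): the state, without advancing time (a new reading comes with each control period).
- camera(name): name is "scene" or "top"; returns the picture (480x640x3 uint8, red, green, blue); there is no depth.
- get_calibration(name): a dict with "fx", "fy", "cx", "cy" (pixels), "xyz" and "orientation" of the camera in the world. Camera axes: x right, y down, z forward; pixel columns grow to the right and rows downward; lengths in m; the calibration is good to about 2 mm. A picture is of the moment at which its call begins. get_calibration takes no time and is no camera call.
- hand_in(): hands the job in, once; it reports no verdict.
The state is a dict: "time_s": time; "qpos": joint angles; "qd": joint speeds; "joint_efforts": joint torques, N m; "tcp_pos": TCP position; "tcp_rot": TCP orientation; "force": force on the tool from outside, world axes, zero at the start; "ft_torque": the same for the moment, N m; "width": finger opening in m.
Only numpy, scipy, OpenCV 4.12 (cv2) and the standard library are available. Lean on these libraries where they do the work, as an engineer would, in place of code of your own. Each camera call takes 0.05 s, during which the arm holds its last target.

TASK

Check that the milling ball in the small beaker rolls freely: grasp the beaker, lift it about 10 cm clear of the worktop, tilt it about 30 degrees from upright to any side, and hold it still like that for two seconds with the ball staying inside. Then bring it level again and lower it onto the worktop where it stood, upright, letting go only once it is down, with the ball still in it. Leave the large beaker and the conical flask where they are, and never tip the small beaker much beyond the 30 degrees.

Things in the scene. Friction and masses are not known exactly. Their poses are not given: they have to be found in the camera images.
- beaker_small_center (a point): Small clear glass beaker, the smallest of the three vessels: 68 mm high, body 49 mm, rim 53 mm across (58 mm at the spout), 2 mm wall, about 60 g; upright, turned any way. The point lies on its axis, 34 mm above its underside; z = its axis, up; the spout points to -y. Grip from above, from any side, best round the upper body and rim, 15 to 25 mm above this point: lower, a gripper's body may hit the rim.
- ball_center (a point): Centre of the bright steel milling ball, 20 mm in diameter, 33 g, lying loose on the beaker's flat floor (2 mm thick); it rolls to the wall when the beaker is tilted.
- beaker_large_center (a point): Bystander: large clear glass beaker, 92 mm high, body 68 mm and rim 77 mm across, no ball in it. The point lies on its axis half-way up (46 mm above its underside).
- flask_center (a point): Bystander: conical glass flask, 128 mm high, 82 mm across the base, narrow neck. The point lies on its axis half-way up (64 mm above its underside).
Not all that is in view belongs to the job. Leave any orange or pink look-alike of the part that bears beaker_small_center alone.

How it is judged:
By the outcome, as a careful person would: the job done as asked, in the order asked, and still so for the second after the job is handed in, with the robot touching nothing.
It also fails if it takes over 54 s, if anything falls off the work surface, if the arm or the gripper's body presses on something with over 40 N, if the wrist force passes 120 N, or if a joint passes its speed limit or range.

## Working session

There is one attempt and no reset: what is moved stays moved. The work goes in short steps, Python scripts to look and compute and a tool call to move; the robot and the scene stay as the last step left them, time stands still between calls to the robot, and variables do not carry over. Pictures are saved under pics/ and viewed, and the job is handed in when it is done.

Besides the shell and the picture viewer there is one more tool, called after "Call:" as name([rows], argument=value, ...), one row to a line, values as JSON. carry_out: Moves the arm, as the interface text tells. Its arguments: {"type":"object","properties":{"plan":{"type":"array"},"squeeze":{"type":"number"}},"required":["plan"]}

```bash
mkdir -p pics; python3 - <<'E'
from workcell import *
import cv2
for n in("scene","top"):
    cv2.imwrite(f"pics/{n}0.png",camera(n)[:,:,::-1]); print(n,get_calibration(n))
s=observe();print(s, tcp_to_tips)
E
```

```text
scene {'fx': 479.3643305334649, 'fy': 479.3643305334649, 'cx': 324.4647644877477, 'cy': 242.59136790398054, 'xyz': array([0.1387118 , 0.28956785, 0.70714046]), 'orientation': array([ 0.1230824 , -0.32689869,  0.87859068, -0.32567835])}
top {'fx': 506.74738770105046, 'fy': 506.74738770105046, 'cx': 324.42065718852007, 'cy': 234.13645740883672, 'xyz': array([ 0.44283671, -0.09962216,  1.01489601]), 'orientation': array([-0.02716515,  0.71309678, -0.7000221 ,  0.02690924])}
{'time_s': 0.1, 'qpos': array([ 1.18600633e+00,  4.23758605e-01,  1.63060058e+00, -6.73753462e-05,
        1.08861859e+00, -1.90011348e-02]), 'qd': array([ 0.00045708,  0.00117659, -0.00332389,  0.00091171,  0.0021948 ,
        0.00142799]), 'joint_efforts': array([ 7.91726620e-05, -5.45615351e+01, -2.74323606e+01,  6.46113278e-02,
        1.87890627e-02, -6.14484907e-05]), 'tcp_pos': array([0.22344294, 0.58342374, 0.403988  ]), 'tcp_rot': array([ 4.06466796e-04,  8.23910254e-01,  5.66719871e-01, -5.61531484e-04]), 'force': array([ 0.28635248, -0.36768034,  0.1853789 ]), 'ft_torque': array([ 0.01505292,  0.0372598 , -0.03038977]), 'width': 0.0876673466060612} 0.182
```

View pics/scene0.png

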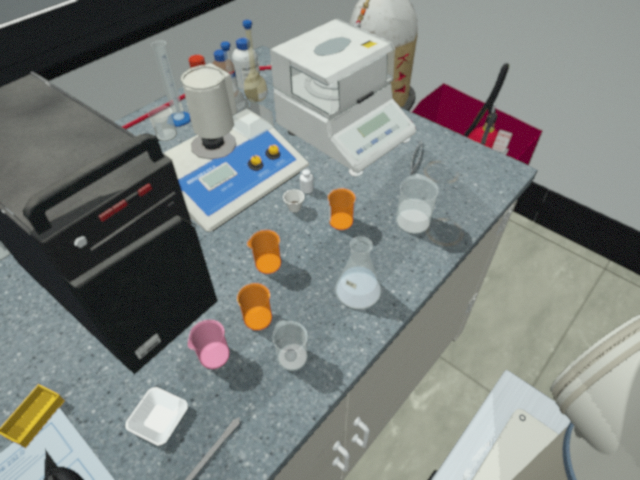

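View pics/top0.png

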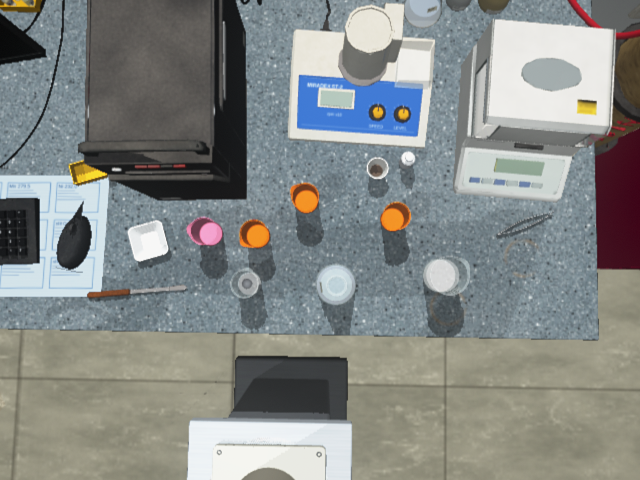

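Scene view: three clear vessels: small beaker at scene (291,346) / top (245,283), conical flask at scene (358,275) / top (336,285), and large beaker at scene (416,203) / top (445,275). The orange and pink cups are look-alikes. The small clear one with the ball fits the description. I'll confirm with crops and build a measuring helper.

```bash
cat > h.py <<'E'
import numpy as np, cv2
from scipy.spatial.transform import Rotation as R
from workcell import *
def rot(q): return R.from_quat([q[1],q[2],q[3],q[0]])
def px(n,P):
    c=get_calibration(n); p=rot(c['orientation']).inv().apply(np.atleast_2d(P)-c['xyz'])
    return np.c_[c['fx']*p[:,0]/p[:,2]+c['cx'],c['fy']*p[:,1]/p[:,2]+c['cy']]
def ray(n,u,v,z):
    c=get_calibration(n); d=rot(c['orientation']).apply([(u-c['cx'])/c['fx'],(v-c['cy'])/c['fy'],1]); o=np.array(c['xyz'])
    return o+d*(z-o[2])/d[2]
E
python3 - <<'E'
from h import *
a=cv2.imread('pics/scene0.png')[300:390,240:340];b=cv2.imread('pics/top0.png')[240:330,195:295]
o=np.hstack([cv2.resize(a,(400,360),interpolation=2),cv2.resize(b,(400,360),interpolation=2)])
cv2.imwrite('pics/crop0.png',o)
print(ray('top',245,283,0.012),ray('scene',291,356,.012))
E
```

```text
[0.42025772 0.05611691 0.012     ] [0.41703159 0.05300884 0.012     ]
```

View pics/crop0.png

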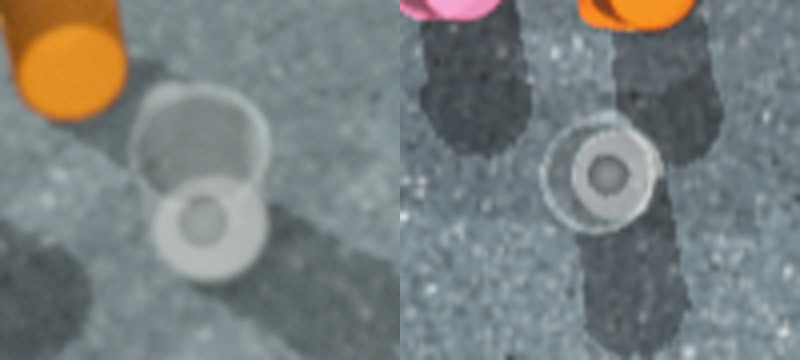

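The crop shows the clear small beaker with the ball on its floor: rim centre at top ≈ (245.3,283.3), floor disc at top ≈ (248,283.7) and scene ≈ (292.5,357). I'll overlay a model to check.

```bash
python3 - <<'E'
from h import *
print(ray('top',245.3,283.3,.068),ray('top',248,283.7,.002),ray('scene',292.5,357,.002),ray('scene',290,336,.068))
print('ball',ray('top',246.2,283.5,.012),ray('scene',291,355,.012))
print('flask',ray('top',336,285,.0),'large',ray('top',440,276,.0),'orange',ray('top',255,234,.03),'pink',ray('top',208,232,.03))
t=np.linspace(0,6.283,40)
C=np.array([.4205,.054])
out=[]
for n,(y,x) in (('scene',(300,240)),('top',(240,195))):
    im=cv2.imread(f'pics/{n}0.png'); cr=cv2.resize(im[y:y+90,x:x+100],(400,360),interpolation=2)
    for r,z,col in((.0265,.068,(0,0,255)),(.0245,.0,(0,255,0))):
        p=px(n,np.c_[C[0]+r*np.cos(t),C[1]+r*np.sin(t),0*t+z]); p=(p-[x,y]+.5)*4
        cv2.polylines(cr,[p.astype(int)],True,col,1)
    out.append(cr)
cv2.imwrite('pics/fit0.png',np.hstack(out))
E
```

```text
[0.42097346 0.04684587 0.068     ] [0.41875685 0.05165992 0.002     ] [0.4179882  0.04930955 0.002     ] [0.41853129 0.04904514 0.068     ]
ball [0.41932112 0.05372348 0.012     ] [0.41823513 0.0517405  0.012     ]
flask [ 0.41937263 -0.12349194  0.        ] large [ 0.44108756 -0.33075913  0.        ] orange [0.51607467 0.03673073 0.03      ] pink [0.51828751 0.12846164 0.03      ]
```

View pics/fit0.png

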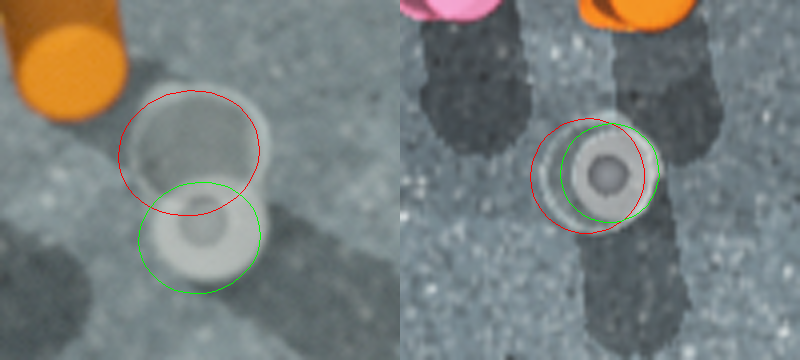

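```bash
python3 - <<'E'
from h import *
t=np.linspace(0,6.283,60)
C=np.array([.4190,.0485])
out=[]
for n,(y,x) in (('scene',(300,240)),('top',(240,195))):
    im=cv2.imread(f'pics/{n}0.png'); cr=cv2.resize(im[y:y+90,x:x+100],(400,360),interpolation=2)
    for r,z,col in((.0265,.068,(0,0,255)),(.0235,.002,(0,255,0))):
        p=px(n,np.c_[C[0]+r*np.cos(t),C[1]+r*np.sin(t),0*t+z]); p=(p-[x,y]+.5)*4
        cv2.polylines(cr,[p.astype(int)],True,col,1)
    for a in range(0,360,30):
        p=px(n,[C[0]+.031*np.cos(np.radians(a)),C[1]+.031*np.sin(np.radians(a)),.068])[0]; p=(p-[x,y]+.5)*4
        cv2.putText(cr,str(a),tuple((p-[8,-4]).astype(int)),0,.35,(0,255,255),1)
    out.append(cr)
cv2.imwrite('pics/fit1.png',np.hstack(out))
for u,v in((145,365),(215,300)): print(ray('scene',u,v,0))
E
```

```text
[0.58768133 0.21285618 0.        ]
[ 5.98276762e-01  5.78840268e-02 -1.11022302e-16]
```

View pics/fit1.png

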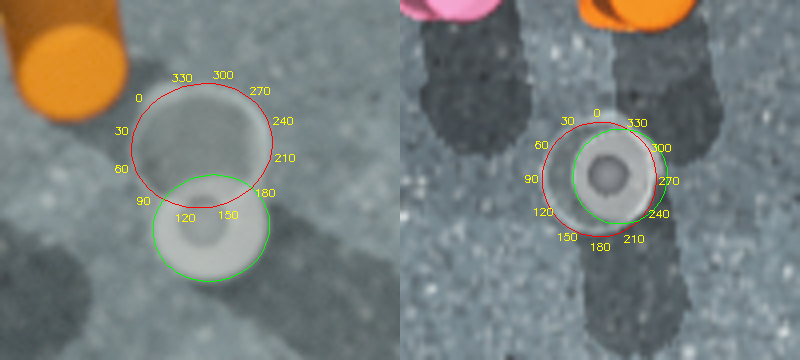

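Call:
carry_out([
  [[1, 0, 0, -40, 0], [1, 0, 0, -40, 0], [1, 0, 0, -40, 0], [1, 0, 0, -40, 0], [1, 0, 0, -40, 0], [1, 0, 0, -40, 0]],
], squeeze=10)

```text
time_s: 0.6
tcp_pos: [0.2233, 0.5832, 0.6464]
tcp_rot: [0.0, 0.824, 0.567, -0.0]
force: [1.0, -0.4, 0.4]
width: 0.0879
```

Call:
carry_out([
  [[1, 0, 0, -40, 0], [1, 0, 0, -40, 0], [1, 0, 0, -40, 0], [1, 0, 0, -40, 0]],
])

```text
time_s: 0.93
tcp_pos: [0.2233, 0.5832, 0.8064]
tcp_rot: [0.0, 0.824, 0.567, -0.0]
force: [0.4, 0.3, 0.2]
width: 0.0879
```

```bash
python3 - <<'E'
from h import *
s=observe();print(s['qpos'].round(3),s['tcp_pos'].round(4),s['tcp_rot'].round(4))
E
```

```text
[ 1.186  0.25   1.007  0.     1.885 -0.019] [0.2233 0.5832 0.8064] [ 1.000e-04  8.239e-01  5.667e-01 -2.000e-04]
```

Call:
carry_out([
  [[1, 0, 0, -40, 0], [1, 0, 0, -40, 0], [1, 0, 0, -40, 0], [1, 0, 0, -40, 0], [1, 0, 0, -40, 0]],
])

```text
time_s: 1.35
tcp_pos: [0.223, 0.5824, 0.9997]
tcp_rot: [-0.001, 0.824, 0.567, 0.001]
force: [0.2, 1.6, 1.6]
width: 0.0876
```

```bash
cat > o.py <<'E'
from h import *
s=observe();r=rot(s['tcp_rot']);z=r.apply([0,0,1]);x=r.apply([1,0,0])
print(round(s['time_s'],2),s['qpos'].round(3),s['tcp_pos'].round(4),'tilt',np.degrees(np.arccos(-z[2])).round(2),'z',z.round(3),'x',x.round(3),'F',s['force'].round(1),'w',round(s['width'],4))
E
python3 o.py
```

```text
1.35 [ 1.186  0.436  0.307  0.     2.396 -0.019] [0.223  0.5824 0.9997] tilt 0.16 z [ 0.001  0.003 -1.   ] x [0.358 0.934 0.003] F [0.2 1.6 1.6] w 0.0876
```

Call:
carry_out([
  [[1, 0, 0, -10, 0], [1, 0, 0, -10, 0], [1, 0, 0, -10, 0]],
])

```text
time_s: 1.6
tcp_pos: [0.2234, 0.5833, 1.0242]
tcp_rot: [0.0, 0.824, 0.567, -0.0]
force: [5.0, 15.9, 23.7]
width: 0.0876
```

```bash
python3 o.py
```

```text
1.6 [ 1.186  0.526  0.086  0.     2.531 -0.019] [0.2234 0.5833 1.0242] tilt 0.04 z [-0.    -0.001 -1.   ] x [ 0.358  0.934 -0.001] F [ 5.  15.9 23.7] w 0.0876
```

Call:
carry_out([
  [[1, 0, 0, 0, 0]],
])

```text
time_s: 1.68
tcp_pos: [0.2244, 0.5858, 1.0213]
tcp_rot: [0.002, 0.824, 0.567, -0.003]
force: [-0.0, 0.8, -1.3]
width: 0.0878
```

```bash
python3 o.py
```

```text
1.68 [ 1.186  0.528  0.09   0.     2.53  -0.019] [0.2244 0.5858 1.0213] tilt 0.41 z [-0.003 -0.007 -1.   ] x [ 0.358  0.934 -0.007] F [-0.   0.8 -1.3] w 0.0878
```

Call:
carry_out([
  [[1, 0, 0, -10, 0], [1, 0, 0, 0, 0]],
])

```text
time_s: 1.85
tcp_pos: [0.2211, 0.5772, 1.0298]
tcp_rot: [-0.002, 0.824, 0.567, 0.003]
force: [-0.2, -1.0, 0.5]
width: 0.088
```

```bash
python3 o.py
```

```text
1.85 [ 1.186  0.517  0.086  0.     2.531 -0.019] [0.2211 0.5772 1.0298] tilt 0.45 z [ 0.003  0.007 -1.   ] x [0.358 0.934 0.008] F [-0.2 -1.   0.5] w 0.088
```

```bash
cat > kin.py <<'E'
import numpy as np
from scipy.optimize import least_squares
D=[(.4238,1.6306,1.0886,np.hypot(.22344,.58342),.40399),(.25,1.007,1.885,np.hypot(.2233,.5832),.8064),(.436,.307,2.396,np.hypot(.223,.5824),.9997),(.526,.086,2.531,np.hypot(.2234,.5833),1.0242),(.528,.09,2.53,np.hypot(.2244,.5858),1.0213),(.517,.086,2.531,np.hypot(.2211,.5772),1.0298)]
def fk(p,q2,q3,q5):
    c,h,L1,e,L2,f,d,g=p; s=q2+q3; t=s+q5
    return np.array([c+L1*np.sin(q2)+e*np.cos(q2)+L2*np.sin(s)+f*np.cos(s)+d*np.sin(t)+g*np.cos(t),h+L1*np.cos(q2)-e*np.sin(q2)+L2*np.cos(s)-f*np.sin(s)+d*np.cos(t)-g*np.sin(t)])
def res(p): return np.concatenate([fk(p,*d[:3])-d[3:] for d in D]+[1e-3*(np.array(p)-[0,.36,.4,0,.4,0,.1,0])])
sol=least_squares(res,[0,.36,.4,0,.4,0,.1,0]); P=sol.x
if __name__=='__main__':
    print(P.round(4),np.abs(sol.fun[:-8]).max())
    for r in(.35,.42,.5,.6,.7,.8,.9):
        for z in(.18,.21,.25,.3,.35,.4,.5):
            o=least_squares(lambda x:fk(P,x[0],x[1],np.pi-x[0]-x[1])-[r,z],[.4,1.6]); q2,q3=o.x
            print((r,z),o.x.round(2),'q5',round(np.pi-q2-q3,2), '' if o.cost<1e-6 else 'X',end=' | ')
        print()
E
python3 kin.py
```

```text
[-1.320e-02  2.970e-01  5.630e-01  4.000e-04  4.848e-01  7.760e-02
  1.119e-01 -1.310e-02] 0.00024334964963601546
(0.35, 0.18) [0.54 2.32] q5 0.28  | (0.35, 0.21) [0.46 2.32] q5 0.37  | (0.35, 0.25) [0.35 2.31] q5 0.49  | (0.35, 0.3) [0.22 2.28] q5 0.64  | (0.35, 0.35) [0.1  2.24] q5 0.79  | (0.35, 0.4) [0.01 2.19] q5 0.94  | (0.35, 0.5) [-0.14  2.07] q5 1.21  | 
(0.42, 0.18) [0.57 2.17] q5 0.39  | (0.42, 0.21) [0.5  2.17] q5 0.47  | (0.42, 0.25) [0.41 2.16] q5 0.57  | (0.42, 0.3) [0.3  2.14] q5 0.7  | (0.42, 0.35) [0.21 2.11] q5 0.83  | (0.42, 0.4) [0.12 2.06] q5 0.95  | (0.42, 0.5) [-0.01  1.95] q5 1.2  | 
(0.5, 0.18) [0.63 2.  ] q5 0.51  | (0.5, 0.21) [0.57 2.  ] q5 0.57  | (0.5, 0.25) [0.49 1.99] q5 0.66  | (0.5, 0.3) [0.4  1.97] q5 0.77  | (0.5, 0.35) [0.32 1.95] q5 0.88  | (0.5, 0.4) [0.25 1.91] q5 0.99  | (0.5, 0.5) [0.13 1.8 ] q5 1.21  | 
(0.6, 0.18) [0.71 1.78] q5 0.65  | (0.6, 0.21) [0.66 1.78] q5 0.7  | (0.6, 0.25) [0.6  1.77] q5 0.77  | (0.6, 0.3) [0.52 1.75] q5 0.87  | (0.6, 0.35) [0.45 1.73] q5 0.96  | (0.6, 0.4) [0.39 1.69] q5 1.06  | (0.6, 0.5) [0.29 1.59] q5 1.26  | 
(0.7, 0.18) [0.81 1.54] q5 0.8  | (0.7, 0.21) [0.77 1.53] q5 0.84  | (0.7, 0.25) [0.71 1.53] q5 0.9  | (0.7, 0.3) [0.65 1.51] q5 0.98  | (0.7, 0.35) [0.59 1.49] q5 1.07  | (0.7, 0.4) [0.54 1.45] q5 1.15  | (0.7, 0.5) [0.45 1.36] q5 1.33  | 
(0.8, 0.18) [0.92 1.26] q5 0.95  | (0.8, 0.21) [0.89 1.26] q5 0.99  | (0.8, 0.25) [0.84 1.26] q5 1.05  | (0.8, 0.3) [0.79 1.24] q5 1.12  | (0.8, 0.35) [0.74 1.21] q5 1.19  | (0.8, 0.4) [0.69 1.18] q5 1.27  | (0.8, 0.5) [0.63 1.08] q5 1.44  | 
(0.9, 0.18) [1.07 0.94] q5 1.13  | (0.9, 0.21) [1.04 0.94] q5 1.17  | (0.9, 0.25) [1.   0.93] q5 1.22  | (0.9, 0.3) [0.95 0.91] q5 1.28  | (0.9, 0.35) [0.91 0.88] q5 1.35  | (0.9, 0.4) [0.87 0.84] q5 1.43  | (0.9, 0.5) [0.82 0.72] q5 1.59  |
```

Call:
carry_out([
  [[1, 0, 0, 20, 0], [1, 0, 0, 20, 0], [1, 0, 0, 20, 0], [1, 0, 0, 0, 0]],
])

```text
time_s: 2.18
tcp_pos: [0.2216, 0.5786, 0.9664]
tcp_rot: [0.0, 0.824, 0.567, -0.0]
force: [0.7, 0.8, 0.1]
width: 0.0878
```

```bash
python3 o.py
```

```text
2.18 [ 1.186  0.363  0.502  0.     2.276 -0.019] [0.2216 0.5786 0.9664] tilt 0.02 z [-0. -0. -1.] x [ 0.358  0.934 -0.   ] F [0.7 0.8 0.1] w 0.0878
```

Call:
carry_out([
  [[1, 0, 0, 30, 7], [1, 0, 0, 30, 7], [1, 0, 0, 30, 7], [1, 0, 0, 30, 7], [1, 0, 0, 30, 7], [1, 0, 0, 30, 7], [1, 0, 0, 30, 7], [1, 0, 0, 30, 7]],
])

```text
time_s: 2.85
tcp_pos: [0.2221, 0.5798, 0.7313]
tcp_rot: [-0.004, 0.994, 0.111, 0.002]
force: [-0.4, 0.4, 0.3]
width: 0.0877
```

Call:
carry_out([
  [[1, 0, 0, 30, 7], [1, 0, 0, 30, 7], [1, 0, 0, 30, 7], [1, 0, 0, 30, 7], [1, 0, 0, 30, 7], [1, 0, 0, 30, 7], [1, 0, 0, 30, 7], [1, 0, 0, 0, 7]],
])

```text
time_s: 3.52
tcp_pos: [0.2226, 0.5811, 0.5156]
tcp_rot: [0.0, 0.929, -0.369, -0.0]
force: [-0.6, -0.5, -1.2]
width: 0.0876
```

Call:
carry_out([
  [[1, 0, 0, 0, 7], [1, 0, 0, 0, 7], [1, 0, 0, 0, 7], [1, 0, 0, 0, 7], [1, 0, 0, 0, 3]],
])

```text
time_s: 3.93
tcp_pos: [0.2231, 0.5823, 0.5223]
tcp_rot: [-0.005, 0.797, -0.604, -0.001]
force: [0.4, 0.9, -0.3]
width: 0.0879
```

```bash
python3 o.py
```

```text
3.93 [1.186 0.312 1.516 0.    1.304 2.483] [0.2231 0.5823 0.5223] tilt 0.54 z [ 0.003  0.009 -1.   ] x [ 0.27  -0.963 -0.008] F [ 0.4  0.9 -0.3] w 0.0879
```

Call:
carry_out([
  [[1, 0, 0, 0, 2], [1, 0, 0, 0, 2], [1, 0, 0, 0, 2], [1, 0, 0, 0, 2], [1, 0, 0, 0, 2], [1, 0, 0, 0, 0], [1, 0, 0, 0, 0]],
])

```text
time_s: 4.52
tcp_pos: [0.2518, 0.5673, 0.5189]
tcp_rot: [0.002, 0.757, -0.653, -0.017]
force: [0.3, -1.0, -0.3]
width: 0.0876
```

```bash
python3 o.py
```

```text
4.52 [1.127 0.311 1.525 0.035 1.3   2.541] [0.2518 0.5673 0.5189] tilt 1.95 z [-0.028  0.019 -0.999] x [ 0.147 -0.989 -0.023] F [ 0.3 -1.  -0.3] w 0.0876
```

Call:
carry_out([
  [[1, 0, 0, 0, 7], [1, 0, 0, 0, 7], [1, 0, 0, 0, 7], [1, 0, 0, 0, 0], [1, 0, 0, 0, 0]],
])

```text
time_s: 4.93
tcp_pos: [0.335, 0.508, 0.505]
tcp_rot: [-0.015, -0.678, 0.732, 0.071]
force: [-0.7, 0.5, 0.6]
width: 0.088
```

```bash
python3 o.py
```

```text
4.93 [0.938 0.304 1.57  0.151 1.274 2.541] [0.335 0.508 0.505] tilt 8.26 z [-0.117  0.083 -0.99 ] x [-0.081 -0.994 -0.074] F [-0.7  0.5  0.6] w 0.088
```

Call:
carry_out([
  [[1, -25, 0, 0, 7], [1, -25, 0, 0, 7], [1, -25, 0, 0, 7], [1, 0, 0, 0, 0]],
])

```text
time_s: 5.27
tcp_pos: [0.4242, 0.4942, 0.4751]
tcp_rot: [-0.026, -0.598, 0.789, 0.136]
force: [-0.1, -0.8, -0.8]
width: 0.0878
```

```bash
python3 o.py
```

```text
5.27 [0.789 0.4   1.507 0.292 1.261 2.541] [0.4242 0.4942 0.4751] tilt 15.92 z [-0.204  0.183 -0.962] x [-0.283 -0.951 -0.121] F [-0.1 -0.8 -0.8] w 0.0878
```

Call:
carry_out([
  [[1, 0, 0, 0, -7], [1, 0, 0, 0, -7], [1, 0, 0, 0, -7], [1, 0, 0, 0, -7], [1, 0, 0, 0, -7], [1, 0, 0, 0, -7], [1, 0, 0, 0, -7], [1, 0, 0, 0, -7]],
])

```text
time_s: 5.93
tcp_pos: [0.42, 0.4959, 0.4779]
tcp_rot: [-0.042, 0.902, -0.41, -0.131]
force: [-0.5, -0.6, -0.5]
width: 0.0877
```

```bash
python3 o.py
```

```text
5.93 [0.796 0.395 1.509 0.291 1.263 1.557] [0.42   0.4959 0.4779] tilt 15.85 z [-0.203  0.183 -0.962] x [ 0.63  -0.728 -0.271] F [-0.5 -0.6 -0.5] w 0.0877
```

Call:
carry_out([
  [[1, 0, 0, 0, -7], [1, 0, 0, 0, -7], [1, 0, 0, 0, -7], [1, 0, 0, 0, -7], [1, 0, 0, 0, -7], [1, 0, 0, 0, -7], [1, 0, 0, 0, -7], [1, 0, 0, 0, -7]],
])

```text
time_s: 6.6
tcp_pos: [0.4199, 0.4959, 0.4779]
tcp_rot: [-0.098, 0.989, 0.062, -0.097]
force: [0.9, 0.6, 0.5]
width: 0.0877
```

Call:
carry_out([
  [[1, 0, 0, 0, -7], [1, 0, 0, 0, -7], [1, 0, 0, 0, -7], [1, 0, 0, 0, -7], [1, 0, 0, 0, -7], [1, 0, 0, 0, -7], [1, 0, 0, 0, -7], [1, 0, 0, 0, -7]],
])

```text
time_s: 7.27
tcp_pos: [0.4199, 0.4959, 0.4779]
tcp_rot: [-0.132, 0.844, 0.518, -0.039]
force: [0.3, 0.1, 0.2]
width: 0.0879
```

Call:
carry_out([
  [[1, 0, 0, 0, -7], [1, 0, 0, 0, -7], [1, 0, 0, 0, -7], [1, 0, 0, 0, -7], [1, 0, 0, 0, -7], [1, 0, 0, 0, -7], [1, 0, 0, 0, -7], [1, 0, 0, 0, -7]],
])

```text
time_s: 7.93
tcp_pos: [0.4199, 0.4959, 0.4779]
tcp_rot: [-0.135, 0.502, 0.854, 0.028]
force: [-0.3, 0.3, 0.7]
width: 0.0878
```

```bash
python3 o.py
```

```text
7.93 [ 0.796  0.395  1.509  0.29   1.263 -1.375] [0.4199 0.4959 0.4779] tilt 15.85 z [-0.203  0.183 -0.962] x [-0.46   0.849  0.259] F [-0.3  0.3  0.7] w 0.0878
```

Call:
carry_out([
  [[1, 0, 0, 0, -7], [1, 0, 0, 0, -7], [1, 0, 0, 0, -7], [1, 0, 0, 0, -7], [1, 0, 0, 0, -7], [1, 0, 0, 0, -7], [1, 0, 0, 0, -7], [1, 0, 0, 0, -7]],
])

```text
time_s: 8.6
tcp_pos: [0.4199, 0.4959, 0.4779]
tcp_rot: [-0.106, 0.042, 0.99, 0.088]
force: [-0.4, -0.2, -1.5]
width: 0.0879
```

Call:
carry_out([
  [[1, 0, 0, 0, -7], [1, 0, 0, 0, -3], [1, 0, 0, 0, -7], [1, 0, 0, 0, -7], [1, 0, 0, 0, -7], [1, 0, 0, 0, 0]],
])

```text
time_s: 9.1
tcp_pos: [0.3497, 0.5641, 0.5051]
tcp_rot: [-0.053, -0.157, 0.984, 0.067]
force: [-0.5, 0.1, -0.1]
width: 0.0876
```

```bash
python3 o.py
```

```text
9.1 [ 0.966  0.387  1.451  0.176  1.283 -2.541] [0.3497 0.5641 0.5051] tilt 9.78 z [-0.125  0.115 -0.985] x [-0.945 -0.316  0.083] F [-0.5  0.1 -0.1] w 0.0876
```

Call:
carry_out([
  [[1, -5, -24, 0, -7], [1, -5, -24, 0, -7], [1, -5, -24, 0, -7], [1, 0, 0, 0, 0]],
])

```text
time_s: 9.43
tcp_pos: [0.2779, 0.5685, 0.5065]
tcp_rot: [0.005, -0.241, 0.97, 0.019]
force: [0.4, 0.6, 0.6]
width: 0.0876
```

```bash
python3 o.py
```

```text
9.43 [ 1.094  0.334  1.521  0.018  1.251 -2.54 ] [0.2779 0.5685 0.5065] tilt 2.24 z [ 0.001  0.039 -0.999] x [-0.883 -0.468 -0.02 ] F [0.4 0.6 0.6] w 0.0876
```

```bash
cat > sim.py <<'E'
import numpy as np
from scipy.optimize import least_squares
from scipy.spatial.transform import Rotation as R
LO=np.array([-3,-.9,.09,-1.31,.11,-2.54]);HI=np.array([3,2.11,2.58,4.45,2.69,2.54])
Pk=[.297,.563,.485,.0776,.112]
def fk(q,P=Pk):
    h,L1,L2,f,d=P
    # zero pose: straight up; x axis radial
    A=R.from_rotvec([0,0,q[0]])
    B=A*R.from_rotvec([0,q[1],0]); C=B*R.from_rotvec([0,q[2],0])
    p=np.array([0,0,h])+B.apply([0,0,L1])+C.apply([f,0,L2])
    E=C*R.from_rotvec([0,0,q[3]])*R.from_rotvec([0,q[4],0])*R.from_rotvec([0,0,q[5]])
    p=p+E.apply([0,0,d])
    return p,E*R.from_rotvec([0,0,K])
K=np.pi
def W(q): return R.from_quat([q[1],q[2],q[3],q[0]])
D=[([1.127,.311,1.525,.035,1.3,2.541],[.2518,.5673,.5189],[.002,.757,-.653,-.017]),
([.938,.304,1.57,.151,1.274,2.541],[.335,.508,.505],[-.015,-.678,.732,.071]),
([.789,.4,1.507,.292,1.261,2.541],[.4242,.4942,.4751],[-.026,-.598,.789,.136]),
([.796,.395,1.509,.29,1.263,-1.375],[.4199,.4959,.4779],[-.135,.502,.854,.028]),
([.966,.387,1.451,.176,1.283,-2.541],[.3497,.5641,.5051],[-.053,-.157,.984,.067]),
([1.094,.334,1.521,.018,1.251,-2.54],[.2779,.5685,.5065],[.005,-.241,.97,.019]),
([1.186,.25,1.007,0,1.885,-.019],[.2233,.5832,.8064],[.0001,.8239,.5667,-.0002]),
([1.186,.363,.502,0,2.276,-.019],[.2216,.5786,.9664],[0,.824,.567,0])]
def res(P): return np.concatenate([fk(q,P)[0]-p for q,p,_ in D])
s=least_squares(res,Pk);Pk=list(s.x)
if __name__=='__main__':
    print(np.round(Pk,4),np.abs(s.fun).max())
    for q,p,r in D: print((W(r).inv()*fk(q)[1]).as_rotvec(degrees=True).round(2))
E
python3 sim.py
```

```text
[0.3672 0.5616 0.4852 0.078  0.1812] 0.01110584347178839
[ 0.03 -0.02 -0.02]
[0.02 0.06 0.02]
[-0.   -0.01  0.04]
[ 0.09 -0.05 -0.  ]
[-0.   -0.07 -0.04]
[ 0.01 -0.04 -0.  ]
[-0.  0.  0.]
[-0.    0.03  0.02]
```

```bash
sed -i 's/h,L1,L2,f,d=P/h,L1,L2,f,d,g,e=P/; s/Pk=\[.297,.563,.485,.0776,.112\]/Pk=[.297,.563,.485,.0776,.112,.01,0.]/; s/^    p=p+E.apply(\[0,0,d\])/    E5=C*R.from_rotvec([0,0,q[3]]); p=p+E5.apply([e,0,0])+(E5*R.from_rotvec([0,q[4],0])).apply([g,0,d])/' sim.py
cat >> sim.py <<'E'
def row(q,cmd,sh,turn,w=1.,qw=0.):
    p,E=cmd; pt=p+E.apply(np.array(sh)/1000); Et=E*R.from_rotvec([0,0,np.radians(turn)])
    def f(x):
        a,b=fk(x); return np.r_[a-pt,w*(Et.inv()*b).as_rotvec()]
    o=least_squares(f,np.clip(q,LO+1e-9,HI-1e-9),bounds=(LO,HI),xtol=1e-10,ftol=1e-10)
    return o.x,fk(o.x)
if __name__=='__main__':
  for w in (.1,.2,.3,.5,1):
    q=np.array([1.186,.312,1.516,0,1.304,2.483]); cmd=fk(q); cmd=(cmd[0],R.from_rotvec([0,0,0])*cmd[1])
    print('w',w)
    for name,rows in (('a',[(0,0,0,2)]*5),('b',[(0,0,0,7)]*3),('c',[(-25,0,0,7)]*3)):
        for r in rows: q,cmd=row(q,cmd,r[:3],r[3],w)
        z=cmd[1].apply([0,0,1]); print(name,q.round(3),cmd[0].round(3),np.degrees(np.arccos(-z[2])).round(2))
E
python3 sim.py
```

```text
[0.3229 0.5644 0.4856 0.0381 0.1394 0.0013 0.0401] 0.011038424392493057
[ 0.03 -0.02 -0.02]
[0.02 0.06 0.02]
[-0.   -0.01  0.04]
[ 0.09 -0.05 -0.  ]
[-0.   -0.07 -0.04]
[ 0.01 -0.04 -0.  ]
[-0.  0.  0.]
[-0.    0.03  0.02]
w 0.1
a [1.175 0.312 1.517 0.045 1.303 2.54 ] [0.232 0.568 0.522] 2.58
b [1.142 0.311 1.524 0.19  1.291 2.54 ] [0.236 0.566 0.521] 10.51
c [1.164 0.408 1.376 0.352 1.32  2.54 ] [0.233 0.636 0.53 ] 19.75
w 0.2
a [1.169 0.312 1.517 0.043 1.303 2.54 ] [0.236 0.566 0.522] 2.44
b [1.115 0.311 1.528 0.179 1.289 2.54 ] [0.251 0.558 0.519] 9.89
c [1.116 0.408 1.392 0.334 1.313 2.54 ] [0.263 0.62  0.522] 18.64
w 0.3
a [1.16  0.312 1.517 0.039 1.303 2.54 ] [0.241 0.564 0.522] 2.23
b [1.077 0.311 1.534 0.163 1.287 2.54 ] [0.273 0.546 0.516] 9.0
c [1.049 0.408 1.413 0.307 1.305 2.54 ] [0.304 0.595 0.511] 17.03
w 0.5
a [1.139 0.312 1.518 0.03  1.303 2.54 ] [0.253 0.558 0.522] 1.76
b [0.992 0.31  1.543 0.127 1.284 2.54 ] [0.32  0.516 0.512] 6.99
c [0.893 0.406 1.449 0.242 1.291 2.54 ] [0.391 0.528 0.495] 13.34
w 1
a [1.103 0.311 1.519 0.015 1.303 2.54 ] [0.275 0.547 0.522] 1.0
b [0.842 0.302 1.552 0.063 1.285 2.54 ] [0.395 0.454 0.513] 3.47
c [0.608 0.39  1.474 0.119 1.292 2.54 ] [0.521 0.379 0.492] 6.59
```

```bash
sed -i 's/h,L1,L2,f,d,g,e=P/h,L1,L2,f,d,g,e,y1,y2=P/; s/.01,0.\]/.01,0.,0.,0.]/; s/E5.apply(\[e,0,0\])/E5.apply([e,y2,0])/; s/C.apply(\[f,0,L2\])/C.apply([f,y1,L2])/; s/for w in (.1,.2,.3,.5,1)/for w in (.35,.4,.45)/' sim.py; python3 sim.py
```

```text
[3.106e-01 5.645e-01 4.847e-01 7.640e-02 1.270e-01 3.000e-04 1.300e-03
 1.140e-02 4.000e-04] 0.0002845775004229334
[ 0.03 -0.02 -0.02]
[0.02 0.06 0.02]
[-0.   -0.01  0.04]
[ 0.09 -0.05 -0.  ]
[-0.   -0.07 -0.04]
[ 0.01 -0.04 -0.  ]
[-0.  0.  0.]
[-0.    0.03  0.02]
w 0.35
a [1.154 0.312 1.517 0.037 1.303 2.54 ] [0.244 0.562 0.522] 2.11
b [1.056 0.311 1.536 0.154 1.286 2.54 ] [0.285 0.538 0.515] 8.5
c [1.01  0.408 1.423 0.292 1.301 2.54 ] [0.326 0.58  0.506] 16.13
w 0.4
a [1.149 0.312 1.517 0.035 1.303 2.54 ] [0.247 0.561 0.522] 1.99
b [1.035 0.311 1.539 0.145 1.285 2.54 ] [0.297 0.531 0.514] 7.99
c [0.971 0.408 1.433 0.275 1.297 2.54 ] [0.348 0.563 0.502] 15.2
w 0.45
a [1.144 0.312 1.518 0.032 1.303 2.54 ] [0.25  0.559 0.522] 1.88
b [1.013 0.31  1.541 0.136 1.285 2.54 ] [0.309 0.523 0.513] 7.49
c [0.932 0.407 1.441 0.259 1.294 2.54 ] [0.37  0.546 0.498] 14.26
```

Call:
carry_out([
  [[1, 0, 0, 0, 7], [1, 0, 0, 0, 7], [1, 0, 0, 0, 7], [1, 0, 0, 0, 7], [1, 0, 0, 0, 7], [1, 0, 0, 0, 7], [1, 0, 0, 0, 7], [1, 0, 0, 0, 7]],
])

```text
time_s: 10.1
tcp_pos: [0.2825, 0.5679, 0.5062]
tcp_rot: [-0.005, 0.249, 0.968, 0.02]
force: [0.0, -0.4, -0.2]
width: 0.0876
```

```bash
cat > go.py <<'E'
# usage: go.py gx gy gz : tool-frame shift (mm) to bring the grasp point (163 mm ahead) to world point
from h import *; import sys
s=observe();r=rot(s['tcp_rot']);g=s['tcp_pos']+r.apply([0,0,.163]);t=np.array(list(map(float,sys.argv[1:4])))
print('grasp',g.round(4),'shift mm',(r.inv().apply(t-g)*1000).round(1),'TCP lvl')
E
python3 o.py; python3 go.py .4195 .0485 .22
```

```text
10.1 [ 1.087  0.336  1.518  0.02   1.251 -1.557] [0.2825 0.5679 0.5062] tilt 2.32 z [ 0.     0.04  -0.999] x [-0.876  0.482  0.02 ] F [ 0.  -0.4 -0.2] w 0.0876
grasp [0.2825 0.5745 0.3433] shift mm [-376.1 -398.6  101.9] TCP lvl
```

Call:
carry_out([
  [[1, -23.5, -24.9, 6, 0], [1, -23.5, -24.9, 6, 0], [1, -23.5, -24.9, 6, 0], [1, -23.5, -24.9, 6, 0], [1, -23.5, -24.9, 6, 0], [1, -23.5, -24.9, 6, 0], [1, -23.5, -24.9, 6, 0], [1, -23.5, -24.9, 6, 0]],
])

```text
time_s: 10.77
tcp_pos: [0.3528, 0.3038, 0.4476]
tcp_rot: [-0.005, 0.246, 0.969, 0.02]
force: [0.5, 0.0, 0.4]
width: 0.0881
```

Call:
carry_out([
  [[1, -23.5, -24.9, 6, 0], [1, -23.5, -24.9, 6, 0], [1, -23.5, -24.9, 6, 0], [1, -23.5, -24.9, 6, 0], [1, -23.5, -24.9, 6, 0], [1, -23.5, -24.9, 6, 0], [1, -23.5, -24.9, 6, 0], [1, 0, 0, 0, 0]],
])

```text
time_s: 11.43
tcp_pos: [0.415, 0.0714, 0.3956]
tcp_rot: [-0.005, 0.25, 0.968, 0.019]
force: [-0.0, 0.6, 0.3]
width: 0.0881
```

```bash
python3 o.py; python3 go.py .4195 .0485 .22
```

```text
11.43 [ 0.13   0.13   2.068  0.048  0.938 -2.534] [0.415  0.0714 0.3956] tilt 2.25 z [ 0.     0.039 -0.999] x [-0.875  0.484  0.019] F [-0.   0.6  0.3] w 0.0881
grasp [0.415  0.0778 0.2327] shift mm [-18.4 -23.9  11.6] TCP lvl
```

Call:
carry_out([
  [[1, -9, -12, 5, -3], [1, -9, -12, 5, -3], [1, 0, 0, 0, 0]],
])

```text
time_s: 11.68
tcp_pos: [0.4132, 0.0819, 0.3854]
tcp_rot: [0.005, 0.211, 0.978, -0.003]
force: [-0.8, 0.3, 1.4]
width: 0.0876
```

```bash
python3 o.py; python3 go.py .4195 .0485 .22
```

```text
11.68 [ 0.17   0.147  2.078 -0.011  0.911 -2.54 ] [0.4132 0.0819 0.3854] tilt 0.62 z [ 0.008 -0.007 -1.   ] x [-0.911  0.412 -0.01 ] F [-0.8  0.3  1.4] w 0.0876
grasp [0.4144 0.0807 0.2224] shift mm [-17.9 -27.2   2.6] TCP lvl
```

Call:
carry_out([
  [[1, 0, 0, 0, 7], [1, 0, 0, 0, 7], [1, 0, 0, 0, 7], [1, 0, 0, 0, 7], [1, 0, 0, 0, 7], [1, 0, 0, 0, 7], [1, 0, 0, 0, 7], [1, 0, 0, 0, 7]],
])

```text
time_s: 12.35
tcp_pos: [0.4133, 0.0821, 0.3862]
tcp_rot: [0.005, 0.648, 0.762, 0.001]
force: [-0.5, -0.4, 0.4]
width: 0.0874
```

Call:
carry_out([
  [[1, 0, 0, 0, 7], [1, 0, 0, 0, 7], [1, 0, 0, 0, 0]],
])

```text
time_s: 12.6
tcp_pos: [0.4134, 0.082, 0.3862]
tcp_rot: [0.005, 0.735, 0.678, 0.001]
force: [-0.6, 0.3, -0.0]
width: 0.0878
```

```bash
python3 o.py; python3 go.py .4195 .0485 .12
```

```text
12.6 [ 0.17   0.146  2.077 -0.009  0.911 -1.314] [0.4134 0.082  0.3862] tilt 0.61 z [ 0.009 -0.006 -1.   ] x [ 0.081  0.997 -0.005] F [-0.6  0.3 -0. ] w 0.0878
grasp [0.4148 0.081  0.2232] shift mm [-31.5   6.3 103.4] TCP lvl
```

Call:
carry_out([
  [[1, -10.5, 2.1, 25, 0], [1, -10.5, 2.1, 25, 0], [1, -10.5, 2.1, 25, 0], [1, 0, 0, 20, 0], [1, 0, 0, 0, 0]],
])

```text
time_s: 13.02
tcp_pos: [0.4169, 0.0487, 0.2885]
tcp_rot: [0.004, 0.733, 0.68, -0.001]
force: [-0.2, 0.4, -0.8]
width: 0.0878
```

```bash
python3 o.py; python3 go.py .4195 .0485 .055; python3 - <<'E'
from h import *
s=observe();r=rot(s['tcp_rot']);
o=[]
for n,(y,x) in (('scene',(260,220)),('top',(230,185))):
    im=camera(n)[:,:,::-1].copy(); cv2.imwrite(f'pics/{n}1.png',im); o.append(cv2.resize(im[y:y+135,x:x+135],(400,400),interpolation=2))
cv2.imwrite('pics/pre.png',np.hstack(o))
E
```

```text
13.02 [ 0.09   0.328  2.149 -0.012  0.662 -1.397] [0.4169 0.0487 0.2885] tilt 0.44 z [ 0.003 -0.007 -1.   ] x [ 0.074  0.997 -0.007] F [-0.2  0.4 -0.8] w 0.0878
grasp [0.4174 0.0476 0.1255] shift mm [ 1.6  1.8 70.5] TCP lvl
```

View pics/pre.png

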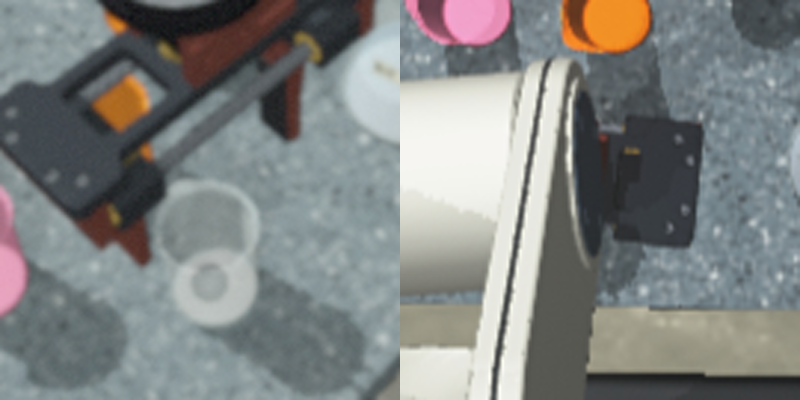

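The scene crop shows the open fingers straddling the line to the beaker, ball still centred, nothing touching. I'll descend and close.

Call:
carry_out([
  [[1, 0.8, 0.9, 25, 0], [1, 0.8, 0.9, 25, 0], [1, 0, 0, 14, 0], [1, 0, 0, 6, 0], [1, 0, 0, 0, 0]],
])

```text
time_s: 13.53
tcp_pos: [0.4208, 0.0502, 0.2212]
tcp_rot: [0.005, 0.733, 0.68, 0.001]
force: [0.0, -0.5, 0.3]
width: 0.0878
```

```bash
python3 o.py; python3 go.py .4195 .0485 .055
```

```text
13.53 [ 0.093  0.479  2.166 -0.016  0.489 -1.388] [0.4208 0.0502 0.2212] tilt 0.62 z [ 0.008 -0.007 -1.   ] x [ 0.075  0.997 -0.006] F [ 0.  -0.5  0.3] w 0.0878
grasp [0.4221 0.0491 0.0582] shift mm [-0.7 -2.6  3.1] TCP lvl
```

Call:
carry_out([
  [[0.7, 0, 0, 0, 0], [0.6, 0, 0, 0, 0], [0.5, 0, 0, 0, 0], [0.4, 0, 0, 0, 0], [0.4, 0, 0, 0, 0], [0.4, 0, 0, 0, 0]],
], squeeze=12)

```text
time_s: 14.03
tcp_pos: [0.4205, 0.0498, 0.2213]
tcp_rot: [0.006, 0.734, 0.679, 0.001]
force: [0.3, 1.0, 2.4]
width: 0.0518
```

```bash
python3 o.py; python3 go.py .4195 .0485 .055
```

```text
14.03 [ 0.092  0.479  2.166 -0.017  0.488 -1.387] [0.4205 0.0498 0.2213] tilt 0.66 z [ 0.009 -0.007 -1.   ] x [ 0.077  0.997 -0.006] F [0.3 1.  2.4] w 0.0518
grasp [0.4221 0.0487 0.0584] shift mm [-0.4 -2.6  3.3] TCP lvl
```

Call:
carry_out([
  [[0.3, 0, 0, -10, 0], [0.3, 0, 0, -20, 0], [0.3, 0, 0, -25, 0], [0.3, 0, 0, -25, 0], [0.3, 0, 0, -20, 0], [0.3, 0, 0, -8, 0], [0.3, 0, 0, 0, 0]],
], squeeze=15)

```text
time_s: 14.62
tcp_pos: [0.42, 0.0506, 0.331]
tcp_rot: [0.007, 0.734, 0.679, 0.002]
force: [0.4, 0.6, -0.8]
width: 0.0509
```

```bash
python3 o.py; python3 go.py .40 .26 .165;python3 - <<'E'
from h import *
o=[]
for n,(y,x) in (('scene',(200,200)),):
    im=camera(n)[:,:,::-1].copy(); o.append(cv2.resize(im[y:y+200,x:x+200],(600,600),interpolation=2))
cv2.imwrite('pics/lift.png',np.hstack(o))
E
```

```text
14.62 [ 0.094  0.245  2.12  -0.011  0.765 -1.392] [0.42   0.0506 0.331 ] tilt 0.82 z [ 0.013 -0.007 -1.   ] x [ 0.077  0.997 -0.006] F [ 0.4  0.6 -0.8] w 0.0509
grasp [0.422  0.0495 0.168 ] shift mm [208.2 -38.1   1.3] TCP lvl
```

View pics/lift.png

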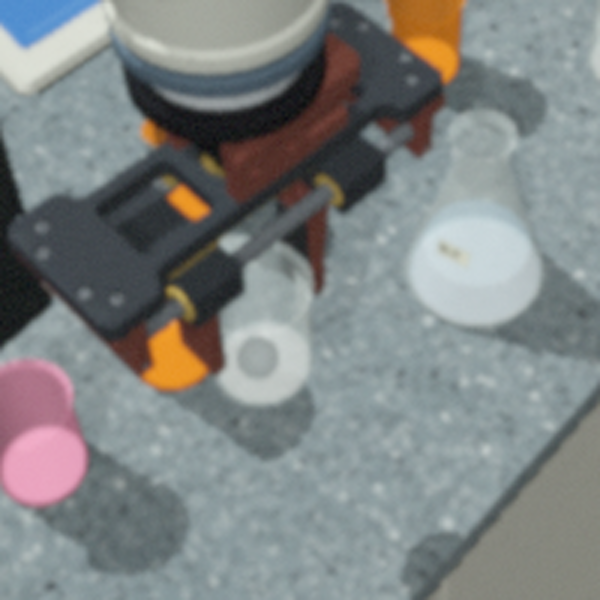

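Call:
carry_out([
  [[0.3, 15, 0, 0, 0], [0.3, 25, 0, 0, 0], [0.3, 25, 0, 0, 0], [0.3, 15, 0, 0, -3], [0.3, 0, 0, 0, -6], [0.3, 0, 0, 0, -7], [0.3, 0, 0, 0, -7], [0.3, 0, 0, 0, -7]],
])

```text
time_s: 15.33
tcp_pos: [0.425, 0.1304, 0.3268]
tcp_rot: [0.004, 0.53, 0.848, -0.002]
force: [-0.6, 0.3, -1.6]
width: 0.0508
```

Call:
carry_out([
  [[0.3, 0, 0, 0, -7], [0.3, 0, 0, 0, -7], [0.3, 0, 0, 0, -7], [0.3, 0, 0, 0, -7], [0.3, 0, 0, 0, -3], [0.3, 0, 0, 0, 0]],
])

```text
time_s: 15.83
tcp_pos: [0.4251, 0.1302, 0.3269]
tcp_rot: [0.004, 0.286, 0.958, -0.003]
force: [-0.8, -0.1, -1.0]
width: 0.0511
```

```bash
python3 o.py; python3 go.py .40 .26 .165
```

```text
15.83 [ 0.273  0.283  2.076 -0.013  0.779 -2.278] [0.4251 0.1302 0.3269] tilt 0.55 z [ 0.005 -0.008 -1.   ] x [-0.836  0.549 -0.009] F [-0.8 -0.1 -1. ] w 0.0511
grasp [0.426  0.1289 0.1639] shift mm [93.7 95.3 -2.3] TCP lvl
```

Call:
carry_out([
  [[0.3, 0, 0, 0, -7], [0.3, 0, 0, 0, -7], [0.3, 0, 0, 0, -4], [0.3, 0, 0, 0, -5], [0.3, 0, 0, 0, -5], [0.3, 0, 0, 0, -5], [0.3, 0, 0, 0, -5], [0.3, 0, 0, 0, 0]],
])

```text
time_s: 16.5
tcp_pos: [0.391, 0.1987, 0.3152]
tcp_rot: [0.03, -0.007, 0.998, -0.057]
force: [0.3, 0.5, -1.0]
width: 0.0509
```

```bash
python3 o.py; python3 go.py .40 .26 .165
```

```text
16.5 [ 0.48   0.3    2.096 -0.187  0.754 -2.538] [0.391  0.1987 0.3152] tilt 7.32 z [ 0.06  -0.113 -0.992] x [-0.998 -0.018 -0.058] F [ 0.3  0.5 -1. ] w 0.0509
grasp [0.4008 0.1804 0.1535] shift mm [ -1.3  77.8 -20.4] TCP lvl
```

Call:
carry_out([
  [[0.3, -7, -13, -4, -6], [0.3, -7, -13, -4, -6], [0.3, -7, -13, -4, -6], [0.3, -7, -13, -4, -6], [0.3, 0, 0, 0, 0]],
])

```text
time_s: 16.92
tcp_pos: [0.3593, 0.2205, 0.2965]
tcp_rot: [0.066, -0.172, 0.975, -0.125]
force: [-0.1, 1.0, -1.2]
width: 0.0507
```

```bash
python3 o.py; python3 go.py .40 .26 .165
```

```text
16.92 [ 0.607  0.321  2.148 -0.443  0.707 -2.539] [0.3593 0.2205 0.2965] tilt 16.19 z [ 0.171 -0.221 -0.96 ] x [-0.933 -0.351 -0.085] F [-0.1  1.  -1.2] w 0.0507
grasp [0.3871 0.1846 0.1399] shift mm [-40.6  57.9 -38.5] TCP lvl
```

Call:
carry_out([
  [[0.3, -3, -8, -25, 0], [0.3, -5, -12, -25, -5], [0.3, -7, -14, -12, -6], [0.3, -7, -14, -12, -6], [0.3, 0, 0, 0, 0]],
])

```text
time_s: 17.33
tcp_pos: [0.3208, 0.2484, 0.3278]
tcp_rot: [0.095, -0.277, 0.939, -0.178]
force: [-1.1, -0.3, -1.1]
width: 0.0511
```

```bash
python3 o.py; python3 go.py .40 .26 .165
```

```text
17.33 [ 0.754  0.247  2.166 -0.578  0.808 -2.54 ] [0.3208 0.2484 0.3278] tilt 23.27 z [ 0.277 -0.282 -0.919] x [-0.829 -0.554 -0.079] F [-1.1 -0.3 -1.1] w 0.0511
grasp [0.3659 0.2025 0.1781] shift mm [-59.2  33.5   5.2] TCP lvl
```

Call:
carry_out([
  [[0.3, -7, -14, -8, -6], [0.3, -7, -14, -8, -6], [0.3, 0, 0, 0, 0]],
])

```text
time_s: 17.58
tcp_pos: [0.305, 0.2548, 0.3119]
tcp_rot: [0.106, -0.354, 0.905, -0.21]
force: [0.6, -0.1, -0.8]
width: 0.0509
```

```bash
python3 o.py; python3 go.py .40 .26 .165
```

```text
17.58 [ 0.813  0.277  2.197 -0.701  0.788 -2.54 ] [0.305  0.2548 0.3119] tilt 27.24 z [ 0.34  -0.306 -0.889] x [-0.727 -0.685 -0.042] F [ 0.6 -0.1 -0.8] w 0.0509
grasp [0.3605 0.2049 0.167 ] shift mm [-66.4  13.8  -1.6] TCP lvl
```

Call:
carry_out([
  [[0.3, -7, -14, -10, -6], [0.3, -2, -5, -5, -2], [0.3, 0, 0, 0, 0], [0.3, 0, 0, 0, 0]],
])

```text
time_s: 17.92
tcp_pos: [0.2945, 0.2594, 0.3046]
tcp_rot: [0.114, -0.403, 0.878, -0.231]
force: [0.4, 0.0, -0.8]
width: 0.0509
```

```bash
python3 o.py; python3 go.py .40 .26 .165
python3 - <<'E'
from h import *
im=camera('scene')[:,:,::-1].copy(); cv2.imwrite('pics/tilt_full.png',im)
E
```

```text
17.92 [ 0.854  0.291  2.215 -0.781  0.783 -2.54 ] [0.2945 0.2594 0.3046] tilt 29.8 z [ 0.386 -0.314 -0.868] x [-0.65  -0.76  -0.014] F [ 0.4  0.  -0.8] w 0.0509
grasp [0.3573 0.2083 0.1632] shift mm [-67.    0.6  -1.4] TCP lvl
```

View pics/tilt_full.png

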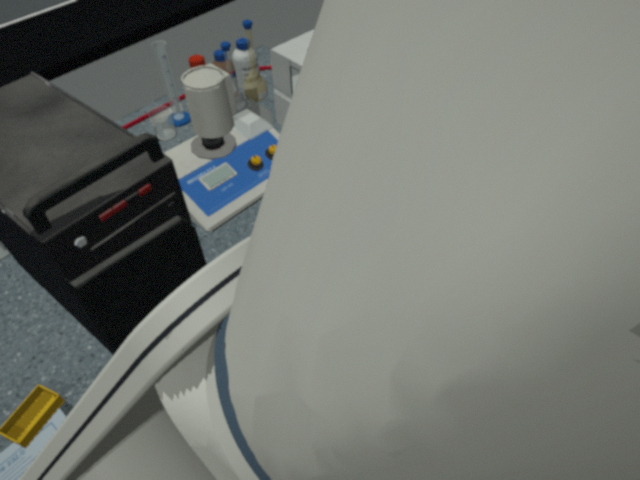

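Call:
carry_out([
  [[0.3, 0, 0, 0, 0], [0.3, 0, 0, 0, 0], [0.3, 0, 0, 0, 0], [0.3, 0, 0, 0, 0], [0.3, 0, 0, 0, 0], [0.3, 0, 0, 0, 0], [0.3, 0, 0, 0, 0], [0.3, 0, 0, 0, 0]],
])

```text
time_s: 18.63
tcp_pos: [0.2941, 0.2596, 0.3045]
tcp_rot: [0.114, -0.405, 0.877, -0.231]
force: [0.4, -0.0, -1.1]
width: 0.051
```

```bash
python3 o.py; python3 - <<'E'
from h import *
s=observe();r=rot(s['tcp_rot']);g=s['tcp_pos']+r.apply([0,0,.163])
im=camera('top')[:,:,::-1].copy(); cv2.imwrite('pics/tilt_top.png',im)
p=px('top',[g,g+r.apply([0,0,.0584])]);print(p)
x,y=(p[1]-60).astype(int); cv2.imwrite('pics/tilt_crop.png',cv2.resize(im[y:y+120,x:x+120],(600,600),interpolation=2)); print(x,y)
E
```

```text
18.63 [ 0.855  0.291  2.216 -0.784  0.782 -2.54 ] [0.2941 0.2596 0.3045] tilt 29.88 z [ 0.387 -0.313 -0.867] x [-0.647 -0.763 -0.013] F [ 0.4 -0.  -1.1] w 0.051
[[138.11258527 321.15022853]
 [159.55292222 305.69266739]]
99 245
```

View pics/tilt_crop.png

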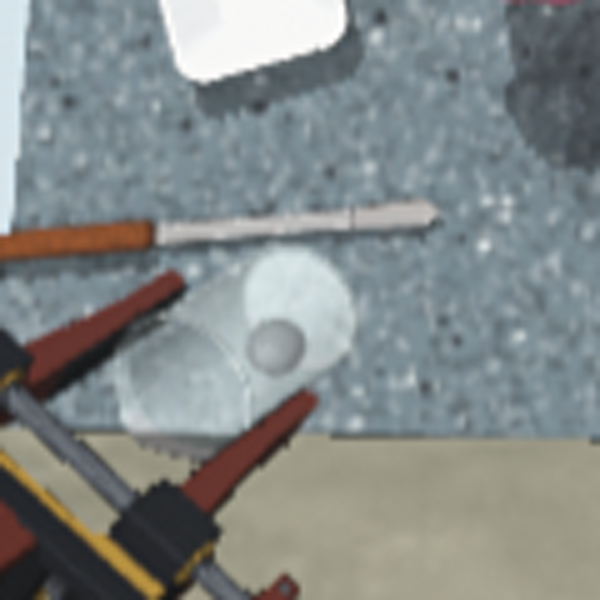

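Top crop: the beaker is tilted with base centre at ≈(159,307) px, against (159.5,305.7) predicted from the tool pose, so no slip. The ball rolled to the low wall and stays inside. I'll keep holding.

Call:
carry_out([
  [[0.3, 0, 0, 0, 0], [0.3, 0, 0, 0, 0], [0.3, 0, 0, 0, 0], [0.3, 0, 0, 0, 0], [0.3, 0, 0, 0, 0], [0.3, 0, 0, 0, 0], [0.3, 0, 0, 0, 0], [0.3, 0, 0, 0, 0]],
])

```text
time_s: 19.35
tcp_pos: [0.2941, 0.2595, 0.3044]
tcp_rot: [0.114, -0.405, 0.877, -0.231]
force: [0.1, 1.0, -0.9]
width: 0.0505
```

Call:
carry_out([
  [[0.3, 0, 0, 0, 0], [0.3, 0, 0, 0, 0], [0.3, 0, 0, 0, 0], [0.3, 0, 0, 0, 0], [0.3, 0, 0, 0, 0], [0.3, 0, 0, 0, 0], [0.3, 0, 0, 0, 0], [0.3, 0, 0, 0, 0]],
])

```text
time_s: 20.02
tcp_pos: [0.2941, 0.2595, 0.3045]
tcp_rot: [0.114, -0.405, 0.877, -0.231]
force: [-0.4, -1.1, -1.0]
width: 0.0507
```

Call:
carry_out([
  [[0.3, 0, 0, 0, 0], [0.3, 0, 0, 0, 0], [0.3, 0, 0, 0, 0], [0.3, 0, 0, 0, 3], [0.3, 0, 0, 0, 6], [0.3, 0, 0, 0, 7], [0.3, 0, 0, 0, 7], [0.3, 0, 0, 0, 7]],
])

```text
time_s: 20.68
tcp_pos: [0.2941, 0.2595, 0.3045]
tcp_rot: [0.171, -0.161, 0.953, -0.193]
force: [-0.6, 0.3, -1.6]
width: 0.0507
```

```bash
python3 o.py
```

```text
20.68 [ 0.855  0.291  2.216 -0.784  0.782 -2.011] [0.2941 0.2595 0.3045] tilt 29.88 z [ 0.387 -0.313 -0.867] x [-0.89  -0.372 -0.263] F [-0.6  0.3 -1.6] w 0.0507
```

Call:
carry_out([
  [[0.3, 0, 0, 0, 7], [0.3, 0, 0, 0, 7], [0.3, 0, 0, 0, 7], [0.3, 0, 0, 0, 7], [0.3, 0, 0, 0, 7], [0.3, 0, 0, 0, 7], [0.3, 0, 0, 0, 7], [0.3, 0, 0, 0, 7]],
])

```text
time_s: 21.35
tcp_pos: [0.2941, 0.2595, 0.3044]
tcp_rot: [0.241, 0.305, 0.917, -0.09]
force: [1.5, 0.6, -0.1]
width: 0.051
```

Call:
carry_out([
  [[0.3, 0, 0, 0, 7], [0.3, 0, 0, 0, 7], [0.3, 0, 0, 0, 7], [0.3, 0, 0, 0, 7], [0.3, 0, 0, 0, 7], [0.3, 0, 0, 0, 7], [0.3, 0, 0, 0, 7], [0.3, 0, 0, 0, 7]],
])

```text
time_s: 22.02
tcp_pos: [0.2941, 0.2595, 0.3045]
tcp_rot: [0.256, 0.7, 0.666, 0.033]
force: [-0.1, -0.3, 0.2]
width: 0.051
```

Call:
carry_out([
  [[0.3, 0, 0, 0, 7], [0.3, 0, 0, 0, 7], [0.3, 0, 0, 0, 7], [0.3, 0, 0, 0, 7], [0.3, 0, 0, 0, 7], [0.3, 0, 0, 0, 7], [0.3, 0, 0, 0, 7], [0.3, 0, 0, 0, 7]],
])

```text
time_s: 22.68
tcp_pos: [0.2941, 0.2595, 0.3045]
tcp_rot: [0.21, 0.931, 0.26, 0.15]
force: [0.7, 0.8, -1.4]
width: 0.0512
```

Call:
carry_out([
  [[0.3, 0, 0, 0, 7], [0.3, 0, 0, 0, 7], [0.3, 0, 0, 0, 7], [0.3, 0, 0, 0, 7], [0.3, 0, 0, 0, 7], [0.3, 0, 0, 0, 7], [0.3, 0, 0, 0, 7], [0.3, 0, 0, 0, 7]],
])

```text
time_s: 23.35
tcp_pos: [0.2941, 0.2595, 0.3045]
tcp_rot: [0.115, 0.944, -0.208, 0.231]
force: [-0.4, 0.3, -0.9]
width: 0.0506
```

```bash
python3 o.py
```

```text
23.35 [ 0.855  0.291  2.216 -0.784  0.782  1.899] [0.2941 0.2595 0.3045] tilt 29.88 z [ 0.387 -0.313 -0.867] x [ 0.807 -0.339  0.483] F [-0.4  0.3 -0.9] w 0.0506
```

Call:
carry_out([
  [[0.3, 0, 0, 0, 7], [0.3, 0, 0, 0, 7], [0.3, 0, 0, 0, 7], [0.3, 0, 0, 0, 7], [0.3, 0, 0, 0, 7], [0.3, 0, 0, 0, 4], [0.3, -4, 6, 0, 5], [0.3, -8, 12, 0, 6]],
])

```text
time_s: 24.02
tcp_pos: [0.3062, 0.2485, 0.3331]
tcp_rot: [0.021, 0.784, -0.578, 0.226]
force: [0.5, -0.6, -1.3]
width: 0.0508
```

```bash
python3 o.py;python3 go.py .4221 .0487 .165
```

```text
24.02 [ 0.795  0.223  2.191 -0.652  0.816  2.54 ] [0.3062 0.2485 0.3331] tilt 26.28 z [ 0.331 -0.294 -0.897] x [ 0.23  -0.896  0.379] F [ 0.5 -0.6 -1.3] w 0.0508
grasp [0.3602 0.2005 0.187 ] shift mm [142.   -1.2  84.8] TCP lvl
```

Call:
carry_out([
  [[0.3, -8, 12, 10, 6], [0.3, -8, 12, 10, 6], [0.3, -8, 12, 10, 6], [0.3, -8, 12, 8, 6]],
])

```text
time_s: 24.35
tcp_pos: [0.3363, 0.2015, 0.3459]
tcp_rot: [0.005, -0.684, 0.713, -0.155]
force: [-0.2, 0.6, -1.3]
width: 0.0511
```

```bash
python3 o.py;python3 go.py .4221 .0487 .165
```

```text
24.35 [ 0.607  0.175  2.187 -0.446  0.77   2.541] [0.3363 0.2015 0.3459] tilt 17.81 z [ 0.219 -0.214 -0.952] x [-0.064 -0.977  0.205] F [-0.2  0.6 -1.3] w 0.0511
grasp [0.3719 0.1667 0.1907] shift mm [106.8 -44.9  60.7] TCP lvl
```

Call:
carry_out([
  [[0.3, -20, 29, 10, 2], [0.3, -20, 29, 10, 2], [0.3, -20, 29, 10, 2]],
])

```text
time_s: 24.6
tcp_pos: [0.3064, 0.2101, 0.3224]
tcp_rot: [0.004, -0.671, 0.734, -0.103]
force: [-0.5, 0.4, -0.3]
width: 0.0508
```

```bash
python3 o.py;python3 go.py .4221 .0487 .165
```

```text
24.6 [ 0.639  0.195  2.234 -0.317  0.709  2.54 ] [0.3064 0.2101 0.3224] tilt 11.81 z [ 0.144 -0.146 -0.979] x [-0.1   -0.986  0.132] F [-0.5  0.4 -0.3] w 0.0508
grasp [0.3299 0.1864 0.1629] shift mm [ 126.8 -101.9   31.2] TCP lvl
```

Call:
carry_out([
  [[0.3, -25, 24, 2, 1], [0.3, -25, 24, 2, 1], [0.3, -25, 24, 2, 1]],
])

```text
time_s: 24.85
tcp_pos: [0.283, 0.251, 0.3165]
tcp_rot: [-0.0, -0.671, 0.739, -0.06]
force: [-0.5, -0.1, -0.6]
width: 0.0506
```

```bash
python3 o.py;python3 go.py .4221 .0487 .165
```

```text
24.85 [ 0.734  0.218  2.216 -0.183  0.716  2.54 ] [0.283  0.251  0.3165] tilt 6.85 z [ 0.08  -0.089 -0.993] x [-0.1   -0.992  0.08 ] F [-0.5 -0.1 -0.6] w 0.0506
grasp [0.296  0.2366 0.1547] shift mm [ 174.6 -143.4   16.5] TCP lvl
```

Call:
carry_out([
  [[0.3, -18, 18, -2, 2], [0.3, -18, 18, -2, 2], [0.3, -18, 18, -2, 2], [0.3, 0, 0, 0, 0]],
])

```text
time_s: 25.18
tcp_pos: [0.2739, 0.2746, 0.3234]
tcp_rot: [-0.002, -0.649, 0.76, -0.02]
force: [0.0, -0.6, -2.4]
width: 0.051
```

```bash
python3 o.py;python3 go.py .4221 .0487 .165
```

```text
25.18 [ 0.769  0.216  2.19  -0.058  0.742  2.541] [0.2739 0.2746 0.3234] tilt 2.27 z [ 0.023 -0.032 -0.999] x [-0.157 -0.987  0.028] F [ 0.  -0.6 -2.4] w 0.051
grasp [0.2777 0.2694 0.1605] shift mm [ 195.3 -177.3    6. ] TCP lvl
```

Call:
carry_out([
  [[0.3, -16, 16, -2, 2], [0.3, 0, 0, 0, 0]],
])

```text
time_s: 25.35
tcp_pos: [0.2725, 0.2805, 0.3249]
tcp_rot: [-0.003, -0.641, 0.767, -0.008]
force: [0.7, -0.1, -0.6]
width: 0.0508
```

```bash
python3 o.py;python3 go.py .4221 .0487 .165
```

```text
25.35 [ 0.775  0.217  2.183 -0.022  0.749  2.54 ] [0.2725 0.2805 0.3249] tilt 0.95 z [ 0.006 -0.015 -1.   ] x [-0.178 -0.984  0.014] F [ 0.7 -0.1 -0.6] w 0.0508
grasp [0.2734 0.278  0.1619] shift mm [ 199.3 -187.1    1.3] TCP lvl
```

Call:
carry_out([
  [[0.3, 0, 0, 1, -4], [0.3, 0, 0, 0, -7], [0.3, 0, 0, 0, -7], [0.3, 0, 0, 0, -7], [0.3, 0, 0, 0, -7], [0.3, 0, 0, 0, -7], [0.3, 0, 0, 0, -7], [0.3, 0, 0, 0, -7]],
])

```text
time_s: 26.02
tcp_pos: [0.2724, 0.2797, 0.3236]
tcp_rot: [0.007, 0.918, -0.398, 0.006]
force: [0.4, -0.3, -0.7]
width: 0.0509
```

Call:
carry_out([
  [[0.3, 0, 0, 0, -7], [0.3, 0, 0, 0, -7], [0.3, 0, 0, 0, -7], [0.3, 0, 0, 0, -7], [0.3, 0, 0, 0, -7], [0.3, 0, 0, 0, -7], [0.3, 0, 0, 0, -7], [0.3, 0, 0, 0, -7]],
])

```text
time_s: 26.68
tcp_pos: [0.2724, 0.2797, 0.3236]
tcp_rot: [0.009, 0.997, 0.08, 0.003]
force: [-0.2, 0.0, -0.8]
width: 0.0506
```

Call:
carry_out([
  [[0.3, 0, 0, 0, -7], [0.3, 0, 0, 0, -7], [0.3, 0, 0, 0, -7], [0.3, 0, 0, 0, -7], [0.3, 0, 0, 0, -7], [0.3, 0, 0, 0, -7], [0.3, 0, 0, 0, -7], [0.3, 0, 0, 0, -7]],
])

```text
time_s: 27.35
tcp_pos: [0.2724, 0.2797, 0.3235]
tcp_rot: [0.009, 0.843, 0.538, -0.002]
force: [-0.2, -0.4, -1.0]
width: 0.0506
```

Call:
carry_out([
  [[0.3, 0, 0, 0, -7], [0.3, 0, 0, 0, -7], [0.3, 0, 0, 0, -7], [0.3, 0, 0, 0, 0]],
])

```text
time_s: 27.68
tcp_pos: [0.2724, 0.2797, 0.3236]
tcp_rot: [0.008, 0.731, 0.682, -0.004]
force: [0.4, 1.1, -1.4]
width: 0.0508
```

```bash
python3 o.py;python3 go.py .4221 .0487 .165
```

```text
27.68 [ 0.774  0.219  2.185 -0.025  0.746 -0.71 ] [0.2724 0.2797 0.3236] tilt 1.05 z [ 0.006 -0.017 -1.   ] x [ 0.069  0.997 -0.017] F [ 0.4  1.1 -1.4] w 0.0508
grasp [0.2734 0.2769 0.1606] shift mm [-217.5  164.1    0.4] TCP lvl
```

Call:
carry_out([
  [[0.3, -14, 11, 0, 0], [0.3, -29, 22, 0, 0], [0.3, -32, 24, 0, 0], [0.3, -32, 24, 0, 0], [0.3, -32, 24, 0, 0], [0.3, -32, 24, 0, 0], [0.3, -29, 22, 0, 0], [0.3, -14, 11, 0, 0]],
])

```text
time_s: 28.35
tcp_pos: [0.4197, 0.0516, 0.3284]
tcp_rot: [0.009, 0.735, 0.678, -0.003]
force: [-0.4, 0.0, -1.5]
width: 0.0507
```

Call:
carry_out([
  [[0.3, 0, 0, 0, 0], [0.3, 0, 0, 0, 0]],
])

```text
time_s: 28.52
tcp_pos: [0.418, 0.054, 0.3279]
tcp_rot: [0.008, 0.735, 0.678, -0.004]
force: [0.1, -0.0, -1.5]
width: 0.0509
```

```bash
python3 o.py;python3 go.py .4221 .0487 .0584; python3 - <<'E'
from h import *
im=camera('scene')[:,:,::-1].copy(); cv2.imwrite('pics/back.png',cv2.resize(im[200:400,200:400],(600,600),interpolation=2))
E
```

```text
28.52 [ 0.105  0.25   2.123 -0.024  0.766 -1.369] [0.418  0.054  0.3279] tilt 0.98 z [ 0.005 -0.016 -1.   ] x [ 0.079  0.997 -0.016] F [ 0.1 -0.  -1.5] w 0.0509
grasp [0.4188 0.0513 0.1649] shift mm [ -0.7   2.8 106.6] TCP lvl
```

View pics/back.png

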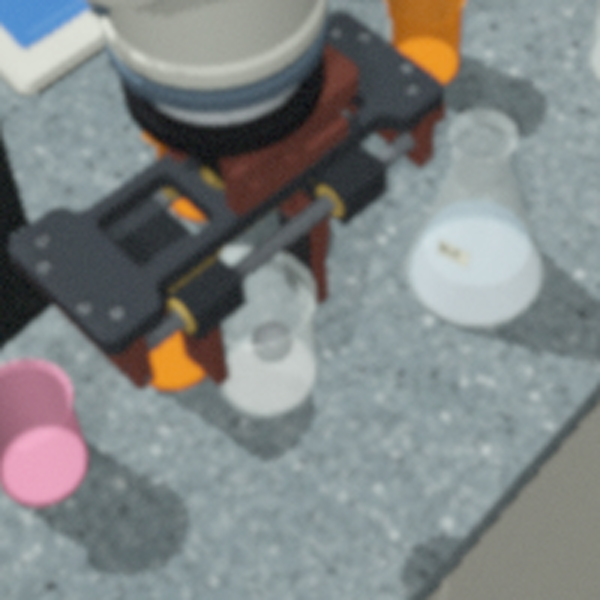

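```bash
python3 - <<'E'
from h import *
def pr(tcp,q):
    r=rot(np.array(q)); 
    for off in (0,.0564): print((px('scene',np.array(tcp)+r.apply([0,0,.163+off]))-200)*3)
pr([.42,.0506,.331],[.007,.734,.679,.002]); s=observe(); pr(s['tcp_pos'],s['tcp_rot'])
E
```

```text
[[251.04982839 291.90102165]]
[[258.57021241 356.97433573]]
[[253.49748909 304.37135926]]
[[262.24966496 368.57664626]]
```

Image: beaker level, ball inside against the wall. Floor centre moved (6,13) px against the predicted (4,12), so no slip. I'll lower.

Call:
carry_out([
  [[0.3, -0.7, 2.8, 10, 0], [0.3, 0, 0, 20, 0], [0.3, 0, 0, 22, 0], [0.3, 0, 0, 20, 0], [0.3, 0, 0, 15, 0], [0.3, 0, 0, 8, 0], [0.3, 0, 0, 3, 0], [0.3, 0, 0, 0, 0]],
])

```text
time_s: 29.23
tcp_pos: [0.4209, 0.053, 0.2295]
tcp_rot: [0.007, 0.732, 0.681, -0.004]
force: [-0.0, -0.3, -1.5]
width: 0.0508
```

```bash
python3 o.py;python3 go.py .4221 .0487 .0584
```

```text
29.23 [ 0.102  0.461  2.161 -0.033  0.517 -1.367] [0.4209 0.053  0.2295] tilt 0.95 z [ 0.004 -0.016 -1.   ] x [ 0.073  0.997 -0.016] F [-0.  -0.3 -1.5] w 0.0508
grasp [0.4215 0.0504 0.0666] shift mm [-1.5  0.6  8.2] TCP lvl
```

Call:
carry_out([
  [[0.3, -1.5, 0.6, 3, 0], [0.3, 0, 0, 2, 0], [0.3, 0, 0, 2, 0], [0.3, 0, 0, 0, 0]],
])

```text
time_s: 29.57
tcp_pos: [0.4219, 0.0507, 0.2234]
tcp_rot: [0.008, 0.733, 0.68, -0.003]
force: [0.3, -0.2, -1.0]
width: 0.0513
```

```bash
python3 o.py;python3 go.py .4221 .0487 .0584
```

```text
29.57 [ 0.097  0.476  2.162 -0.034  0.5   -1.37 ] [0.4219 0.0507 0.2234] tilt 0.97 z [ 0.006 -0.016 -1.   ] x [ 0.074  0.997 -0.015] F [ 0.3 -0.2 -1. ] w 0.0513
grasp [0.423  0.0481 0.0604] shift mm [ 0.5 -0.9  2. ] TCP lvl
```

Call:
carry_out([
  [[0.3, 0, -0.5, 1, 0], [0.3, 0, 0, 1, 0], [0.3, 0, 0, 0, 0]],
])

```text
time_s: 29.82
tcp_pos: [0.4215, 0.0507, 0.2214]
tcp_rot: [0.008, 0.733, 0.68, -0.003]
force: [-0.6, 0.0, 3.0]
width: 0.051
```

```bash
python3 o.py;python3 go.py .4221 .0487 .0584
```

```text
29.82 [ 0.097  0.48   2.163 -0.035  0.494 -1.37 ] [0.4215 0.0507 0.2214] tilt 0.98 z [ 0.006 -0.016 -1.   ] x [ 0.074  0.997 -0.015] F [-0.6  0.   3. ] w 0.051
grasp [0.4225 0.0481 0.0585] shift mm [ 0.6 -0.4  0. ] TCP lvl
```

Call:
carry_out([
  [[0.3, 0, 0, 0.5, 0], [0.3, 0, 0, 0, 0], [0.3, 0, 0, 0, 0]],
], squeeze=4)

```text
time_s: 30.07
tcp_pos: [0.4215, 0.0507, 0.221]
tcp_rot: [0.008, 0.733, 0.68, -0.003]
force: [-0.1, -1.5, 5.0]
width: 0.0517
```

Call:
carry_out([
  [[0.6, 0, 0, 0, 0], [0.65, 0, 0, 0, 0], [0.75, 0, 0, 0, 0], [0.9, 0, 0, 0, 0], [1, 0, 0, 0, 0], [1, 0, 0, 0, 0], [1, 0, 0, 0, 0]],
])

```text
time_s: 30.65
tcp_pos: [0.4213, 0.0508, 0.2206]
tcp_rot: [0.008, 0.733, 0.68, -0.003]
force: [-0.9, -0.0, 0.2]
width: 0.0857
```

```bash
python3 o.py
```

```text
30.65 [ 0.097  0.481  2.163 -0.034  0.493 -1.37 ] [0.4213 0.0508 0.2206] tilt 0.96 z [ 0.006 -0.016 -1.   ] x [ 0.074  0.997 -0.015] F [-0.9 -0.   0.2] w 0.0857
```

Released; I'll retract straight up, then move back toward +y so the cameras can see.

Call:
carry_out([
  [[1, 0, 0, -10, 0], [1, 0, 0, -25, 0], [1, 0, 0, -35, 0], [1, 0, 0, -35, 0], [1, 0, 0, -35, 0], [1, 0, 0, -35, 0], [1, 0, 0, -30, 0], [1, 35, 0, 0, 0]],
])

```text
time_s: 31.32
tcp_pos: [0.4238, 0.0867, 0.4316]
tcp_rot: [0.011, 0.734, 0.679, 0.001]
force: [1.3, 0.3, 0.2]
width: 0.0875
```

Call:
carry_out([
  [[1, 40, 0, 0, 0], [1, 40, 0, 0, 0], [1, 40, 0, 0, 0], [1, 40, 0, 0, 0], [1, 40, 0, 0, 0], [1, 40, 0, 0, 0], [1, 20, 0, 0, 0], [1, 0, 0, 0, 0]],
])

```text
time_s: 31.98
tcp_pos: [0.4418, 0.3517, 0.4217]
tcp_rot: [0.007, 0.732, 0.682, -0.002]
force: [0.2, -0.0, 0.1]
width: 0.088
```

```bash
python3 o.py; python3 - <<'E'
from h import *
t=np.linspace(0,6.283,60); C=[.4195,.0485]; o=[]
for n,(y,x) in (('scene',(300,240)),('top',(240,195))):
    im=camera(n)[:,:,::-1].copy(); cv2.imwrite(f'pics/{n}_end.png',im); cr=cv2.resize(im[y:y+90,x:x+100],(400,360),interpolation=2)
    for r,z,col in((.0265,.068,(0,0,255)),(.0235,.002,(0,255,0))):
        p=px(n,np.c_[C[0]+r*np.cos(t),C[1]+r*np.sin(t),0*t+z]); p=(p-[x,y]+.5)*4
        cv2.polylines(cr,[p.astype(int)],True,col,1)
    o.append(cr)
cv2.imwrite('pics/endcrop.png',np.hstack(o))
E
```

```text
31.98 [ 0.655  0.316  1.749 -0.017  1.08  -0.837] [0.4418 0.3517 0.4217] tilt 0.9 z [ 0.007 -0.014 -1.   ] x [ 0.071  0.997 -0.014] F [ 0.2 -0.   0.1] w 0.088
```

View pics/endcrop.png

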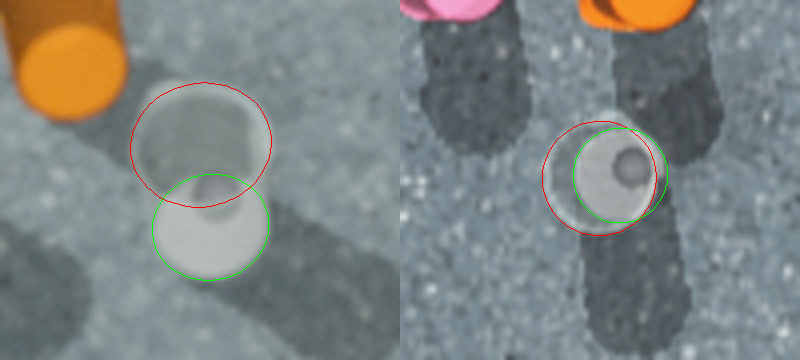

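View pics/top_end.png

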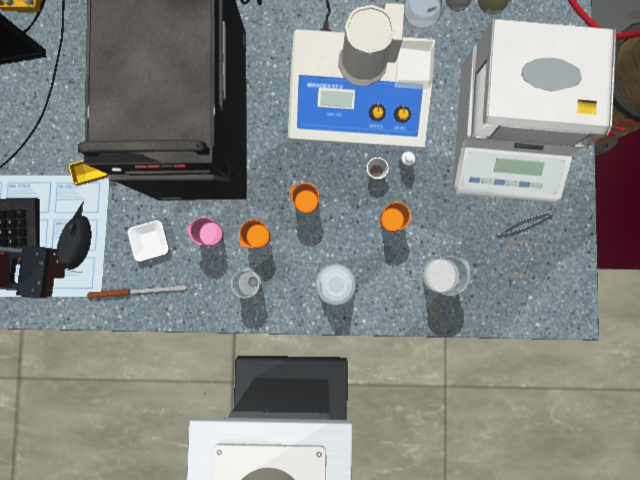

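The beaker is upright at its original spot, with rim and floor matching the same overlay in both views. The ball is inside, at top ≈ (253,281). Flask, large beaker and look-alikes are where they were at the start.

```bash
python3 -c "
from workcell import *
print(hand_in())"
```

```text
the job is handed in; nothing more can be done
None
```

I finished the job and handed it in at about 32 s of the 54 s allowed. I gripped the small clear beaker by its rim, lifted it about 10 cm and tilted it. I held it still at about 29.8° for 2.3 s, levelled it, put it back where it stood and let go once it was down.

**How the tilt was made:** The rows cannot tilt the tool directly. I pushed the tool's turn against the last joint's range limit, where the arm gives way by leaning. Turning against the opposite limit levelled it again, to within about 1°. The beaker therefore travelled up to about 0.27 m away from its spot while lifted, at most 30° from upright throughout.

**Checks that agreed:**
- **Tilt:** a picture during the hold showed the ball rolled to the low wall and still inside. The beaker's base was within 2 pixels of where the tool pose put it, so it had not slipped.
- **Letting go:** the wrist force rose from about −1 N to 5 N as the beaker touched down, and I opened the gripper only after that.
- **End:** pictures from both cameras match the starting overlay to about 1–2 mm. The beaker is upright with the ball in it, and the flask, large beaker and look-alikes appear unmoved.

**Checks that were off:**
- **Joint 3:** during an early free-space reach test, with nothing held, it read 0.086 rad. The stated lower limit is 0.09 (rounded).
- **Joint 6:** it read up to 2.541 rad while resting on its 2.54 limit.
- **Hidden view:** the arm blocked the scene camera during the tilt, so only the top camera confirmed that part.

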